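# Shim the rocking coffee machine

### The job

The small coffee machine on the breakfast buffet rocks, because its short foot, the one under the round blue pad, hangs in the air. With your fingertips push the yellow wedge, thin end first, under that foot until it is snug and the machine stands firm and level, then press down firmly on the blue pad to check that it no longer rocks, and come away leaving the wedge jammed in place. Only push and press: do not lift anything, do not shove the machine about, and leave the cup and the jar alone.

Things in the scene. Friction and masses are not known exactly. Their poses are not given: they have to be found in the camera images.
- machine: Loose coffee machine, white and black, 2 to 3 kg, on rubber feet. Origin on the counter (z=0) under its middle; x points from the drip tray (front) to the tall housing (back), y to the left seen along x, z up. Black base: x -170 to 150 mm, y -95 to 95, from 26 to 48 mm above the counter. Stands level on three feet at (-150,75), (130,75), (130,-75) mm; 2 to 3 N down on the pad tips it
- housing (a point): Centre of the top of the machine's tall white housing, 270 mm above the counter (clear hopper on it to 328 mm). The housing spans x 0 to 150 mm, y -80 to 80 mm of the machine; its brewing head overhangs the tray to x = -72 mm at heights of 190 to 270 mm. Same axes as the machine
- pad (a point): Centre of the top of the round blue pad (34 mm across, 3 mm high, rigid, no travel) on the corner of the black base, right above the short foot, 51 mm above the counter; same axes as the machine
- short_foot (a point): Lowest point of the round-bottomed short foot (radius 12 mm), at (-150,-75) mm of the machine, under the blue pad, 20 mm in from the front and side edges of the base. It hangs 10 mm above the counter at the start. More than about 10 N of upward load jacks the machine out of level. Same axes as the machine
- wedge: Loose yellow plastic wedge, 140 mm long (x), 60 wide (y), 60 to 130 g, flat on the counter before the short foot, thin end roughly towards it. Origin: centre of its underside; x points from thick to thin end. Top rises evenly from 3 mm at x=70 mm to 22 mm at x=-60. It goes in along the machine's +x and meets the foot when that is over about x=22 mm of the wedge
- wedge_back (a point): Middle of the wedge's back face, 14 mm above the counter, at x = -70 mm of the wedge: flat, upright, 60 mm wide, 28 mm high (a block 14 mm thick), made to be pushed; snug, it is about 92 mm from the short foot. Sliding free takes under 1.5 N; as it jams the push rises to 4 to 8 N within a few mm, and friction then keeps it. Same axes as the wedge
- cup: Loose white mug, 76 mm across, 62 mm high, origin at the centre of its underside; to be left alone
- jar: Loose amber glass jar with a steel lid, 72 mm across, 115 mm high, origin at the centre of its underside; to be left alone
Mind the look-alikes: they are no part of the job. Several things have the shape of the wedge; the one meant has the colours described above.

How it is judged:
By the outcome, as a careful person would: the job done as asked, in the order asked, and still so for the second after the job is handed in, with the robot touching nothing.
It also fails if it takes over 56 s, if anything falls off the work surface, if the arm or the gripper's body presses on something with over 40 N, if the wrist force passes 120 N, or if a joint passes its speed limit or range.

### The arm

A 6-joint arm with a two-finger parallel gripper is mounted at the origin on the work surface. World frame = base frame: x ahead of the robot, y to its left, z up, the work surface at z = 0. Lengths are in mm, angles in degrees, forces in N, time in s.
With the tool pointing down it reaches from about 300 to 875 mm from the base axis. Payload 6.4 kg.
Tool frame: the origin (TCP) lies on the mounting face of the last link; the fingertips stand 166 mm ahead of it and the grasp point (between the pads) lies 147 mm ahead of it; z points along the fingers, x is the direction in which the jaws open and shut, and the axes are right-handed (so a half turn about z gives the same grasp; the last joint's range is limited). The gripper opens to 88 mm and grips with 3 to 60 N. Pads are 18 mm wide; open, the fingers measure 123 mm over their backs; the gripper's body (75 mm by 187 mm) begins 45 mm behind the grasp point.
Start: joints at [58.94, 10.359, 92.074, -0, 77.567, -11.82], TCP at [189.466, 542.904, 404.714] pointing down, gripper open.
Joint ranges: [-171.53, 171.53], [-51.25, 118.39], [17.06, 147.69], [-65.23, 245.23], [0, 150.52], [-178.68, 178.68]. Speed limits (degrees/s): [147.25, 147.25, 172.46, 180, 180, 180].

### API

Orientations are given as [roll, pitch, yaw] about the fixed x, y, z axes, in that order (R = Rz(yaw) Ry(pitch) Rx(roll)).
In Python, from station import manip gives the robot as it stands.
- The arm moves only by the tool jog_arm, never from a script. Its argument "steps" is a list that holds one entry, the list of rows, each a list of 6 numbers: the shift along the world's x, y, z scaled (see below), then the turn, a rotation vector about the world's x, y, z scaled (see below). A call has 1 to 20 rows; each row is the pose to reach, as a shift and turn from the pose measured when the call began; what a row does not reach only later rows make up. The controller multiplies each number of a shift by 0.1 m and each number of a turn by pi/4 rad. A row lasts 1/12 s, in which the tool goes at most 41.7 mm and 7.16 degrees, less where a joint would pass 70% of its speed; a pose out of reach is approached as far as the arm can. A call with a number of a shift or a turn outside -1 to 1 is refused whole. A call with a gripper value outside its range is refused whole. "grip" is the closure, from 0 (fully open) to 1 (shut), set as the call begins (left out, the last holds). The fingers move at their own pace and stop on an object; the grip force is fixed at half the most. Time passes only in rows, so rows that repeat a pose let the fingers close. It gives the time, the measured TCP pose, the force and the opening at its end, in the units of the state.
- manip.state(): the state, without advancing time (a new reading comes with each control period).
- manip.capture(name): name is "scene" or "top" or "wrist"; returns a dict with "color" (420x560x3 uint8, red, green, blue), "fx", "fy", "cx", "cy" (pixels), "dist_coeffs" ([k1, k2, p1, p2, k3] as OpenCV has them; the pictures are not rectified), "rvec" (rotation vector, rad) and "tvec" (3), from world to camera coordinates, as OpenCV has them. Camera axes: x right, y down, z forward; pixel columns grow to the right and rows downward; lengths in mm; the calibration is good to about 2 mm. A picture is of the moment at which its call begins. There is no depth.
- manip.hand_in(): hands the job in, once; it reports no verdict.
The state is a dict: "t": time; "joint_pos": joint angles; "dq": joint speeds; "effort": joint torques, N m; "position": TCP position; "tcp_rot": TCP orientation; "contact_force": force on the tool from outside, world axes, zero at the start; "wrist_torque": the same for the moment, N m; "gripper_width": finger opening in mm.
Only numpy, scipy, OpenCV 4.12 (cv2) and the standard library are available. Lean on these libraries where they do the work, as an engineer would, in place of code of your own. Each camera call takes 0.05 s, during which the arm holds its last target.

## Working session

There is one attempt and no reset: what is moved stays moved. The work goes in short steps, Python scripts to look and compute and a tool call to move; the robot and the scene stay as the last step left them, time stands still between calls to the robot, and variables do not carry over. Pictures are saved under pics/ and viewed, and the job is handed in when it is done.

Besides the shell and the picture viewer there is one more tool, called after "Emit:" as name(argument=value, ...), one argument or row to a line, values as JSON. jog_arm: Moves the arm, as the interface text tells. Shifts and turns lie within -1 to 1; 1 stands for 0.1 m of shift or pi/4 rad of turn. Its arguments: {"type":"object","properties":{"steps":{"type":"array"},"grip":{"type":"number"}},"required":["steps"]}

```bash
mkdir -p pics && ls
cat > h.py <<'E'
import cv2,numpy as np
from station import manip
def save(n,f):
    c=manip.capture(n); cv2.imwrite('pics/'+f+'.png',c['color'][:,:,::-1]); 
    np.save('pics/'+f+'.npy',{k:v for k,v in c.items()},allow_pickle=True); return c
def load(f): return np.load('pics/'+f+'.npy',allow_pickle=True).item()
def KD(c): return np.array([[c['fx'],0,c['cx']],[0,c['fy'],c['cy']],[0,0,1.]]),np.array(c['dist_coeffs'],float)
def proj(c,P):
    K,D=KD(c); return cv2.projectPoints(np.array(P,float).reshape(-1,3),np.array(c['rvec'],float),np.array(c['tvec'],float),K,D)[0].reshape(-1,2)
def onplane(c,uv,z):
    K,D=KD(c); p=cv2.undistortPoints(np.array(uv,float).reshape(-1,1,2),K,D).reshape(-1,2)
    R=cv2.Rodrigues(np.array(c['rvec'],float))[0]; t=np.array(c['tvec'],float).ravel()
    C=-R.T@t; d=np.c_[p,np.ones(len(p))]@R
    z=np.broadcast_to(z,len(p)); return C+d*((z-C[2])/d[:,2])[:,None]
def crop(f,x0,y0,x1,y1,s,out):
    im=cv2.imread('pics/'+f+'.png')[y0:y1,x0:x1]; cv2.imwrite('pics/'+out+'.png',cv2.resize(im,None,fx=s,fy=s,interpolation=cv2.INTER_CUBIC))
E
python3 - <<'E'
from h import *
print(manip.state())
for n in ['scene','top','wrist']: save(n,n+'0')
E
```

```text
pics
{'t': 0.0, 'joint_pos': array([ 5.89391319e+01,  1.04000353e+01,  9.21302273e+01,  1.45336344e-03,
        7.75646957e+01, -1.18194429e+01]), 'dq': array([ 0.02348151, -0.08894302,  0.06076241,  0.05260878,  0.03837449,
       -0.02191084]), 'effort': array([ 1.07255892e-03, -4.33880067e+01, -3.41849577e+01,  7.03109661e-02,
        3.85353633e-02, -1.49143211e-04]), 'position': array([189.33821474, 542.6791615 , 403.84017355]), 'tcp_rot': array([-1.79979161e+02,  9.26543282e-02,  7.07582775e+01]), 'contact_force': array([ 0.46355369, -0.09257153,  0.03934966]), 'wrist_torque': array([ 0.00599658, -0.02695681, -0.03446642]), 'gripper_width': 87.90093252659852}
```

View pics/scene0.png

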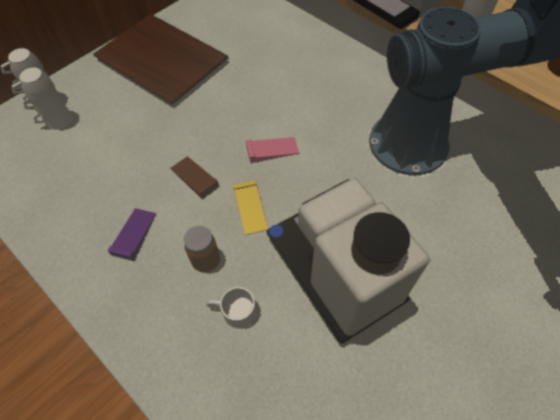

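View pics/top0.png

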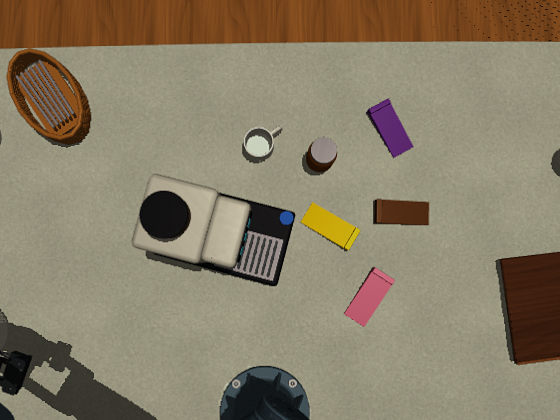

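View pics/wrist0.png

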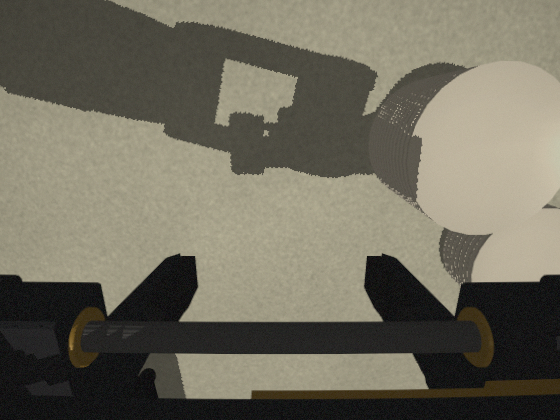

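Scene: the yellow wedge is at top (330,226) and scene (251,207). Its look-alikes in the top picture are pink (370,296), purple (390,127) and brown (402,212). Only the yellow one fits the description, and its thin end points at the blue pad (286,218). I'll confirm in a crop.

Run:
```python
from h import *
crop('top0',190,180,370,300,4.4,'ct')
crop('scene0',200,160,360,280,5,'cs')
c=load('top0');print(onplane(c,[[286,218],[259,143],[322,155]],[51,0,115]))
```

```text
[[ 477.50031714  -58.63563178   51.        ]
 [ 677.23006296    7.43872351    0.        ]
 [ 621.56156374 -144.31125167  115.        ]]
```

View pics/ct.png

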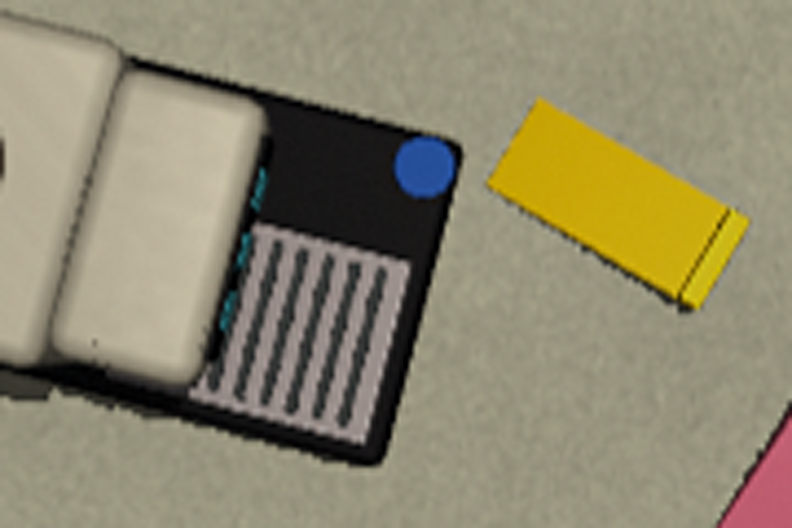

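View pics/cs.png

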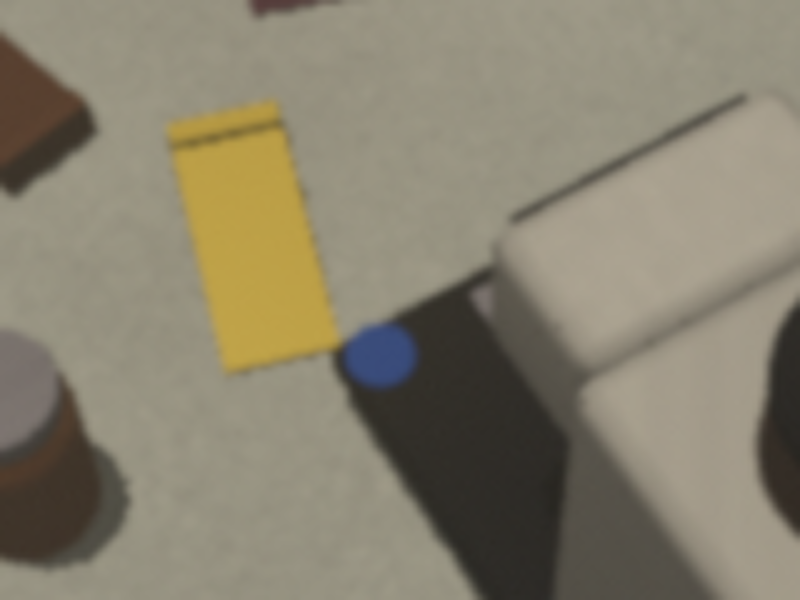

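Run:
```python
from h import *
c=load('top0'); s=load('scene0')
f=lambda p:[(p[0]+.5)/4.4-.5+190,(p[1]+.5)/4.4-.5+180]
g=lambda p:[(p[0]+.5)/5-.5+200,(p[1]+.5)/5-.5+160]
pts=[('pad',(425,167),51),('cornR',(463,146),48),('cornL',(378,466),48),('edge',(130,57),48),('thinA',(540,97),3),('thinB',(488,185),3),('thkA',(748,218),28),('thkB',(698,311),28)]
P={n:onplane(c,[f(p)],z)[0] for n,p,z in pts}
for n in P: print(n,P[n].round(1))
d=P['cornL']-P['cornR'];print('front len',np.linalg.norm(d))
ya=np.degrees(np.arctan2(d[1],d[0])); print('machine yaw from front',ya-90)
e=P['edge']-P['cornR'];print('yaw from side',np.degrees(np.arctan2(e[1],e[0])))
tm=(P['thinA']+P['thinB'])/2;km=(P['thkA']+P['thkB'])/2;w=tm-km
print('wedge',tm,km,np.linalg.norm(w[:2]),np.degrees(np.arctan2(w[1],w[0])),np.linalg.norm(P['thinA']-P['thinB']),np.linalg.norm(P['thkA']-P['thkB']))
pts2=[('pad',(381,356),51),('thinA',(228,373),3),('thinB',(340,346),3),('thkA',(167,126),28),('thkB',(276,101),28)]
Q={n:onplane(s,[g(p)],z)[0] for n,p,z in pts2}
for n in Q: print('scene',n,Q[n].round(1))
tm=(Q['thinA']+Q['thinB'])/2;km=(Q['thkA']+Q['thkB'])/2;w=tm-km
print('wedge',tm,km,np.linalg.norm(w[:2]),np.degrees(np.arctan2(w[1],w[0])))
print(onplane(s,[[237,318]],0), onplane(s,[[199,238]],115))
```

```text
pad [478.6 -59.2  51. ]
cornR [490.4 -80.7  48. ]
cornL [312.6 -30.9  48. ]
edge [542.9 106.4  48. ]
thinA [ 522.1 -128.     3. ]
thinB [471.1 -96.9   3. ]
thkA [ 449.  -243.2   28. ]
thkB [ 396.6 -213.5   28. ]
front len 184.57621984705006
machine yaw from front 74.3226947049736
yaw from side 74.31513012029099
wedge [ 496.56379442 -112.43253903    3.        ] [ 422.75729778 -228.33453233   28.        ] 137.40695396161874 57.51097808474117 59.748400377128256 60.2727169456272
scene pad [477.9 -55.1  51. ]
scene thinA [ 519.3 -123.3    3. ]
scene thinB [470.  -93.1   3. ]
scene thkA [ 447.3 -240.3   28. ]
scene thkB [ 397.3 -210.    28. ]
wedge [ 494.64105096 -108.17212012    3.        ] [ 422.26256089 -225.14757696   28.        ] 137.5569094181163 58.25287570200604
[[680.71941498  16.14653192   0.        ]] [[ 630.95751483 -141.55082072  115.        ]]
```

Run:
```python
from h import *
crop('top0',230,100,380,200,5,'cj')
foot=np.array([477.5,-57.5,0]);a=np.radians(74.3);mx=np.array([np.cos(a),np.sin(a),0]);my=np.array([-mx[1],mx[0],0])
W=lambda x,y,z: foot+x*mx+y*my+np.array([0,0,z])
for n in('top0','scene0'):
    c=load(n); im=cv2.imread('pics/'+n+'.png'); im=cv2.resize(im,None,fx=1.4,fy=1.4)
    for q in [(-20,-20,48),(-20,170,48),(300,-20,48),(300,170,48),(150,-5,270),(150,155,270),(300,-5,270),(300,155,270),(0,0,51)]:
        u=proj(c,W(*q))[0]*1.4; cv2.circle(im,tuple(int(v) for v in u),3,(0,0,255),1)
    cv2.imwrite('pics/ov_'+n+'.png',im)
```

```text
(no output)
```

View pics/cj.png

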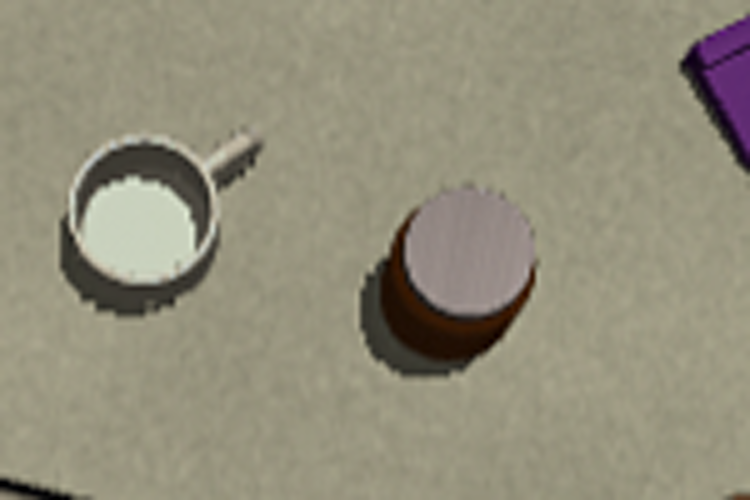

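View pics/ov_top0.png

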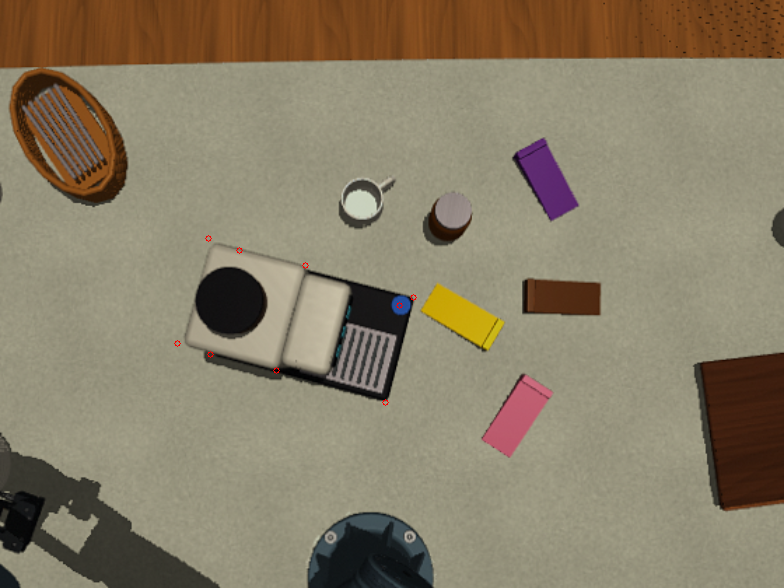

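View pics/ov_scene0.png

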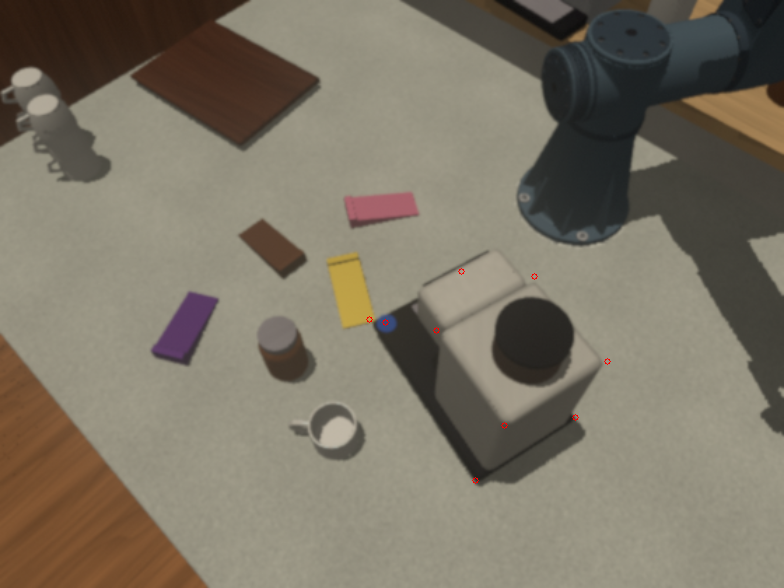

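Emit:
jog_arm(
  steps=[
    [[0.2, -0.2, 0.3, 0, 0, 0], [0.4, -0.4, 0.7, 0, 0, 0], [0.6, -0.6, 1, 0, 0, 0], [0.6, -0.6, 1, 0, 0, 0]],
  ],
  grip=1,
)

```text
t: 0.48
position: [251.8, 481.4, 510.0]
tcp_rot: [179.8, -0.3, 70.6]
contact_force: [0.5, 0.9, 1.1]
gripper_width: 64.0
```

Yellow confirmed: thin end at top crop (540,97)/(488,185). The projected machine outline fits both views, and the jar lid is at top (324,150).

Run:
```python
from h import *
c=load('top0');s=load('scene0')
print(onplane(c,[[230+469.5/5,100+250.5/5]],115),onplane(s,[[279/1.4,333/1.4]],115))
```

```text
[[ 633.29646891 -149.06929769  115.        ]] [[ 630.28962606 -141.35747901  115.        ]]
```

Emit:
jog_arm(
  steps=[
    [[0.2, -0.3, 0.3, 0, 0, 0], [0.5, -0.6, 0.6, 0, 0, 0], [0.7, -0.9, 0.6, 0, 0, 0], [0.7, -0.9, 0.6, 0, 0, 0]],
  ],
)

```text
t: 0.82
position: [323.8, 388.8, 572.2]
tcp_rot: [179.6, -0.5, 70.5]
contact_force: [0.5, 0.2, -0.3]
gripper_width: 37.0
```

Emit:
jog_arm(
  steps=[
    [[0.1, -0.4, 0, 0, 0, 0], [0.25, -0.7, 0, 0, 0, 0], [0.4, -1, 0, 0, 0, 0], [0.4, -1, 0, 0, 0, 0]],
  ],
)

```text
t: 1.15
position: [365.7, 285.2, 571.7]
tcp_rot: [179.5, -0.4, 70.2]
contact_force: [-0.3, 0.5, 0.3]
gripper_width: 10.2
```

Emit:
jog_arm(
  steps=[
    [[0.1, -0.4, 0, 0, 0, 0], [0.25, -0.7, 0, 0, 0, 0], [0.4, -1, 0, 0, 0, 0], [0.4, -1, 0, 0, 0, 0]],
  ],
)

```text
t: 1.48
position: [407.5, 182.0, 570.8]
tcp_rot: [179.5, -0.3, 69.9]
contact_force: [0.1, -0.3, 0.1]
gripper_width: 0.3
```

Emit:
jog_arm(
  steps=[
    [[0.1, -0.4, 0, 0, 0, 0], [0.25, -0.7, 0, 0, 0, 0], [0.4, -1, 0, 0, 0, 0], [0.4, -1, 0, 0, 0, 0]],
  ],
)

```text
t: 1.82
position: [449.2, 79.0, 569.8]
tcp_rot: [179.5, -0.2, 69.6]
contact_force: [-0.3, -0.8, -0.0]
gripper_width: 0.2
```

Emit:
jog_arm(
  steps=[
    [[0.1, -0.4, 0, 0, 0, 0], [0.25, -0.7, 0, 0, 0, 0], [0.4, -1, 0, 0, 0, 0], [0.4, -1, 0, 0, 0, 0]],
  ],
)

```text
t: 2.15
position: [490.9, -23.8, 568.4]
tcp_rot: [179.6, -0.1, 69.4]
contact_force: [-0.3, -1.0, -0.5]
gripper_width: 0.4
```

Emit:
jog_arm(
  steps=[
    [[0.1, -0.4, 0, 0, 0, 0], [0.25, -0.7, 0, 0, 0, 0], [0.4, -1, 0, 0, 0, 0], [0.4, -1, 0, 0, 0, 0]],
  ],
)

```text
t: 2.48
position: [532.7, -126.5, 566.6]
tcp_rot: [179.7, -0.1, 69.2]
contact_force: [-0.5, 0.3, -0.7]
gripper_width: 0.3
```

Emit:
jog_arm(
  steps=[
    [[0, -0.2, -0.3, 0, 0, 0.05], [-0.03, -0.5, -0.6, 0, 0, 0.11], [-0.03, -0.5, -1, 0, 0, 0.11], [-0.03, -0.5, -1, 0, 0, 0.11]],
  ],
)

```text
t: 2.82
position: [528.2, -174.9, 457.8]
tcp_rot: [-179.5, -0.3, 74.1]
contact_force: [-0.5, 1.0, -2.0]
gripper_width: 0.3
```

Emit:
jog_arm(
  steps=[
    [[0, 0, -0.4, 0, 0, 0], [0, 0, -0.7, 0, 0, 0], [0, 0, -1, 0, 0, 0], [0, 0, -1, 0, 0, 0]],
  ],
)

```text
t: 3.15
position: [526.9, -171.9, 353.0]
tcp_rot: [-179.0, -0.5, 74.2]
contact_force: [-0.8, 0.8, -0.9]
gripper_width: 1.0
```

Emit:
jog_arm(
  steps=[
    [[0, 0, -0.4, 0, 0, 0], [0, 0, -0.7, 0, 0, 0], [0, 0, -0.9, 0, 0, 0], [0, 0, -0.9, 0, 0, 0], [0, 0, -0.9, 0, 0, 0]],
  ],
)

```text
t: 3.57
position: [528.0, -171.2, 264.9]
tcp_rot: [-179.0, -0.5, 74.2]
contact_force: [-0.3, 0.2, -0.1]
gripper_width: 0.2
```

Run:
```python
from h import *
save('wrist','w1'); save('top','t1');s=manip.state();print(s['position'],s['tcp_rot'],s['t'])
```

```text
[ 528.53336055 -171.94663894  266.3646635 ] [-179.22034238   -0.43701177   74.19549143] 3.6667
```

View pics/w1.png

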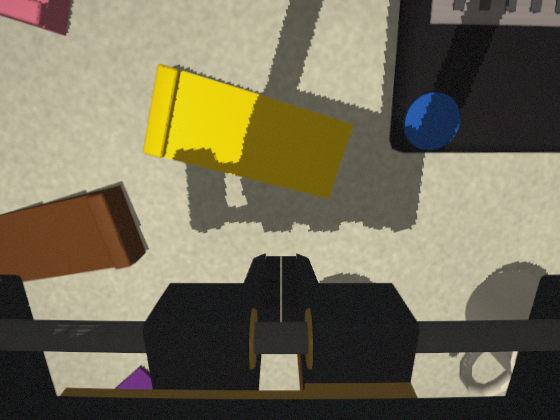

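View pics/t1.png

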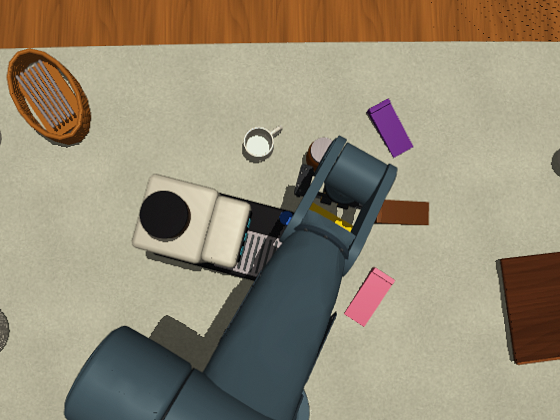

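```bash
cat >> h.py <<'E'
def mea(c,thA,thB,kA,kB,pad=None):
    T=onplane(c,[thA,thB],3).mean(0);K=onplane(c,[kA,kB],28).mean(0);w=T-K
    print('thin',T.round(1),'back',K.round(1),'len',np.hypot(*w[:2]).round(1),'yaw',np.degrees(np.arctan2(w[1],w[0])).round(2))
    if pad is not None: print('pad',onplane(c,[pad],51).round(1))
E
python3 - <<'E'
from h import *
c=load('w1'); mea(c,(353,126),(329,198),(160,65),(145,154),(432,121))
# tip location projected
s=manip.state()
print(proj(c,[[528.5,-172,100]]))
e=onplane(c,[[400,152],[555,152],[396,20],[391,140]],48);print(e.round(1),np.degrees(np.arctan2(*(e[1]-e[0])[[1,0]])))
E
```

```text
thin [ 497.  -111.9    3. ] back [ 423.8 -229.2   28. ] len 138.2 yaw 58.02
pad [[478.2 -60.   51. ]]
[[277.72162334 278.08175595]]
[[492.  -81.1  48. ]
 [519.3  17.5  48. ]
 [417.7 -70.2  48. ]
 [483.1 -85.3  48. ]] 74.55294707557098
```

Emit:
jog_arm(
  steps=[
    [[0.01, -0.05, -0.3, 0, 0, 0], [0.01, -0.05, -0.6, 0, 0, 0], [0.01, -0.05, -0.8, 0, 0, 0], [0.01, -0.05, -0.93, 0, 0, 0], [0.01, -0.05, -0.93, 0, 0, 0]],
  ],
)

```text
t: 4.08
position: [529.4, -176.8, 172.8]
tcp_rot: [-179.1, -0.5, 74.2]
contact_force: [-0.1, 0.0, 0.3]
gripper_width: 0.2
```

Run:
```python
from h import *
save('wrist','w2');s=manip.state();print(s['position'],s['tcp_rot'],s['t'],s['contact_force'])
```

```text
[ 529.96513667 -177.08617387  174.07314112] [-179.2277394    -0.43655873   74.192683  ] 4.1333 [-1.18831029 -0.13455847 -0.13804522]
```

View pics/w2.png

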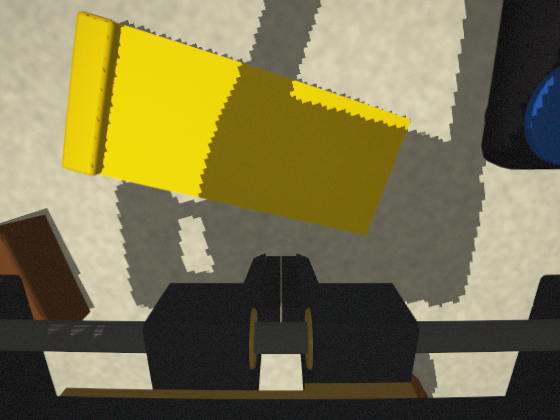

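Emit:
jog_arm(
  steps=[
    [[0, 0, -0.035, 0, 0, 0], [-0.05, 0.014, -0.035, 0, 0, 0], [-0.1, 0.028, -0.035, 0, 0, 0], [-0.15, 0.042, -0.035, 0, 0, 0], [-0.2, 0.056, -0.035, 0, 0, 0], [-0.24, 0.067, -0.035, 0, 0, 0], [-0.28, 0.079, -0.035, 0, 0, 0], [-0.32, 0.09, -0.035, 0, 0, 0], [-0.35, 0.098, -0.035, 0, 0, 0], [-0.35, 0.098, -0.035, 0, 0, 0]],
  ],
)

```text
t: 4.97
position: [494.4, -167.1, 170.6]
tcp_rot: [-179.2, -0.4, 74.2]
contact_force: [0.3, -0.6, 0.9]
gripper_width: 0.0
```

Run:
```python
from h import *
save('wrist','w3');s=manip.state();print(s['position'],s['tcp_rot'],s['t'],s['contact_force'])
```

```text
[ 494.62879696 -167.19958342  170.5172543 ] [-179.20064443   -0.43811301   74.19048954] 5.0167 [ 0.20540432 -0.81788415 -0.56865223]
```

View pics/w3.png

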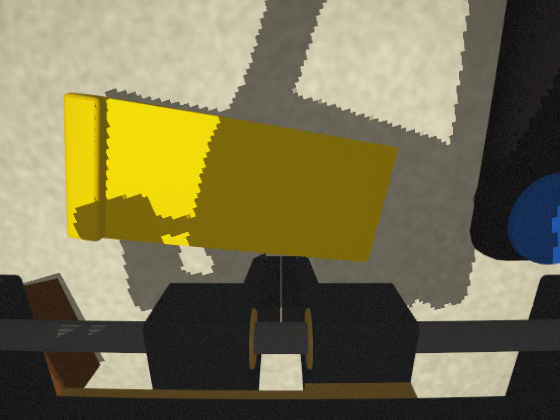

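Run:
```python
from h import *
c=load('w3'); mea(c,(398,148),(370,262),(65,94),(68,239))
```

```text
thin [ 474.1 -107.4    3. ] back [ 414.4 -233.4   28. ] len 139.5 yaw 64.66
```

Emit:
jog_arm(
  steps=[
    [[0.1, -0.03, 0, 0, 0, 0], [0.15, -0.04, 0.1, 0, 0, 0], [0.15, -0.04, 0.5, 0, 0, 0], [0.05, -0.2, 0.8, 0, 0, -0.1], [0, -0.4, 0.8, 0, 0, -0.25], [-0.1, -0.5, 0.8, 0, 0, -0.4], [-0.2, -0.6, 0.8, 0, 0, -0.55], [-0.3, -0.8, 0.8, 0, 0, -0.7], [-0.5, -0.9, 0.8, 0, 0, -0.85], [-0.7, -0.95, 0.8, 0, 0, -1], [-0.9, -0.95, 0.8, 0, 0, -1], [-0.9, -0.95, 0.8, 0, 0, -1]],
  ],
  grip=0.55,
)

```text
t: 6.02
position: [402.4, -262.1, 250.5]
tcp_rot: [-179.1, -0.4, 29.1]
contact_force: [-0.4, -0.4, -0.2]
gripper_width: 39.5
```

Emit:
jog_arm(
  steps=[
    [[0, 0, 0, 0, 0, -0.15], [0, 0, 0, 0, 0, -0.3], [0, 0, 0, 0, 0, -0.45], [0, 0, 0, 0, 0, -0.6], [0, 0, 0, 0, 0, -0.75], [0, 0, 0, 0, 0, -0.9], [0, 0, 0, 0, 0, -1], [0, 0, 0, 0, 0, -1]],
  ],
)

```text
t: 6.68
position: [403.1, -262.1, 251.0]
tcp_rot: [-179.1, -0.4, -16.0]
contact_force: [-0.0, -0.1, -0.2]
gripper_width: 39.8
```

Run:
```python
from h import *
save('wrist','w4');save('scene','s4');s=manip.state();print(s['position'],s['tcp_rot'],s['t'],s['joint_pos'])
c=load('top0');print(onplane(c,[[375,200],[429,202],[428,225],[375,223]],22).round(0))
```

```text
[ 402.92106465 -262.0959931   250.79466221] [-179.0775486    -0.39188367  -15.71104019] 6.7833 [-47.53932374  10.20686363 112.27367472   1.17201185  57.67844719
 -32.45946788]
[[ 523. -285.   22.]
 [ 516. -422.   22.]
 [ 458. -418.   22.]
 [ 464. -283.   22.]]
```

View pics/w4.png

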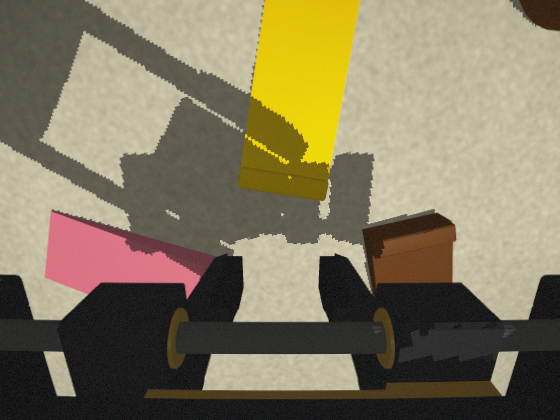

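View pics/s4.png

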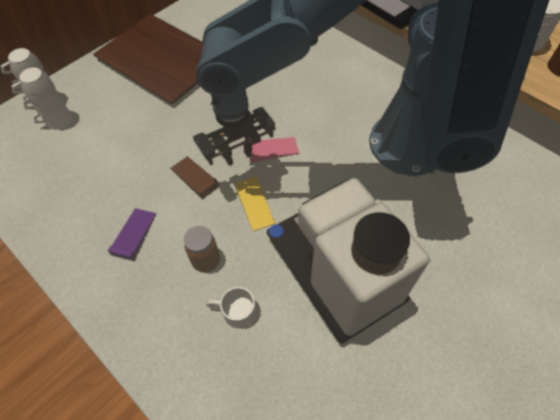

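Run:
```python
from h import *
crop('w4',220,130,360,235,5,'c4')
c=load('w4');b=onplane(c,[[240,187],[326,201]],28);print(b,b.mean(0),np.degrees(np.arctan2(*(b[0]-b[1])[[1,0]]))-90, np.hypot(*(b[0]-b[1])[:2]))
c=load('top0');print(onplane(c,[[378,267],[394,278],[344,313],[363,325]],[28,28,3,3]).round(0))
```

```text
[[ 388.44825527 -221.62533996   28.        ]
 [ 441.23914735 -246.97177255   28.        ]] [ 414.84370131 -234.29855626   28.        ] 64.3529923313119 58.56039558527107
[[ 354. -287.   28.]
 [ 326. -326.   28.]
 [ 239. -203.    3.]
 [ 209. -250.    3.]]
```

View pics/c4.png

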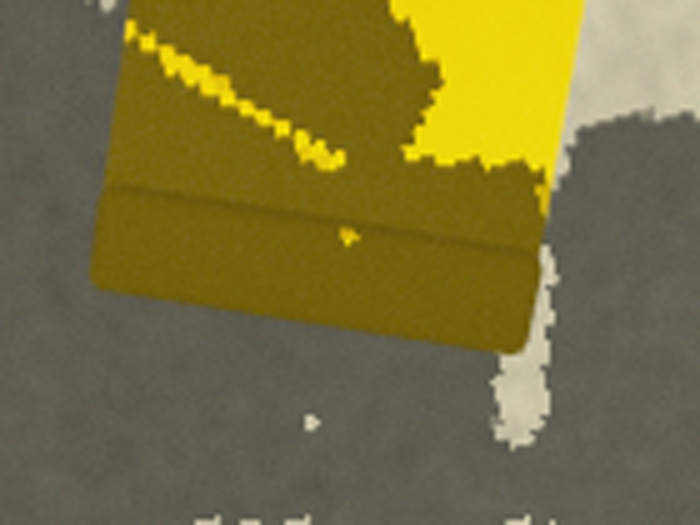

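Emit:
jog_arm(
  steps=[
    [[0, 0, -0.1, 0, 0, -0.11], [0.01, 0.03, -0.3, 0, 0, -0.22], [0.015, 0.06, -0.5, 0, 0, -0.22], [0.015, 0.06, -0.7, 0, 0, -0.22], [0.015, 0.06, -0.76, 0, 0, -0.22], [0.015, 0.06, -0.76, 0, 0, -0.22]],
  ],
)

```text
t: 7.28
position: [404.0, -255.5, 173.4]
tcp_rot: [-179.0, -0.2, -25.5]
contact_force: [-0.5, 0.8, 0.3]
gripper_width: 39.7
```

Run:
```python
from h import *
save('wrist','w5');s=manip.state();print(s['position'],s['tcp_rot'],s['t'],s['contact_force'])
```

```text
[ 404.4516185  -256.00394212  174.57120591] [-179.04543861   -0.31214599  -25.53140627] 7.3333 [0.55665567 0.23786543 0.76773504]
```

View pics/w5.png

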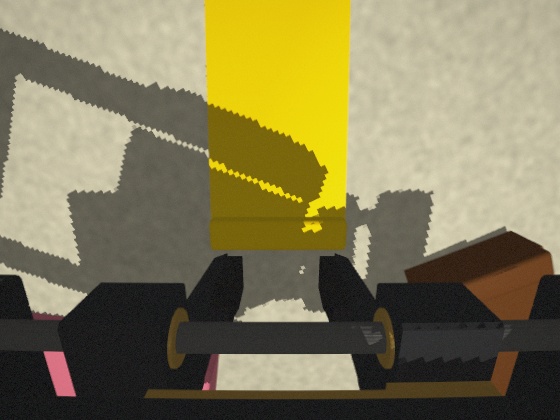

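Emit:
jog_arm(
  steps=[
    [[0.015, 0.03, 0, 0, 0, 0], [0.03, 0.065, 0, 0, 0, 0], [0.045, 0.1, 0, 0, 0, 0], [0.06, 0.125, 0, 0, 0, 0], [0.065, 0.137, 0, 0, 0, 0], [0.087, 0.151, 0, 0, 0, 0.027], [0.109, 0.165, 0, 0, 0, 0.054], [0.13, 0.179, 0, 0, 0, 0.081], [0.151, 0.193, 0, 0, 0, 0.108], [0.171, 0.209, 0, 0, 0, 0.135], [0.191, 0.225, 0, 0, 0, 0.162], [0.211, 0.241, 0, 0, 0, 0.189], [0.23, 0.256, 0, 0, 0, 0.216], [0.23, 0.256, 0, 0, 0, 0.216]],
  ],
)

```text
t: 8.5
position: [427.8, -230.1, 174.5]
tcp_rot: [-179.0, -0.3, -15.7]
contact_force: [-0.1, -0.8, 0.4]
gripper_width: 40.0
```

Run:
```python
from h import *
save('wrist','w6');save('scene','s6');s=manip.state();print(s['position'],s['tcp_rot'],s['t'],s['contact_force'])
crop('s6',200,140,360,260,5,'cs6')
```

```text
[ 427.44347398 -230.10580758  174.38429934] [-179.02194391   -0.28379492  -15.79550241] 8.6 [ 0.5835199   0.37902176 -0.01743779]
```

View pics/w6.png

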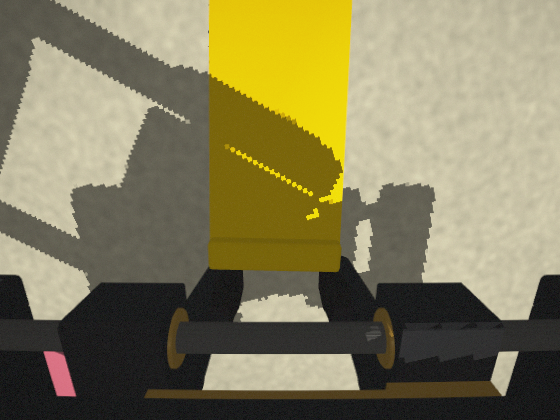

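View pics/cs6.png

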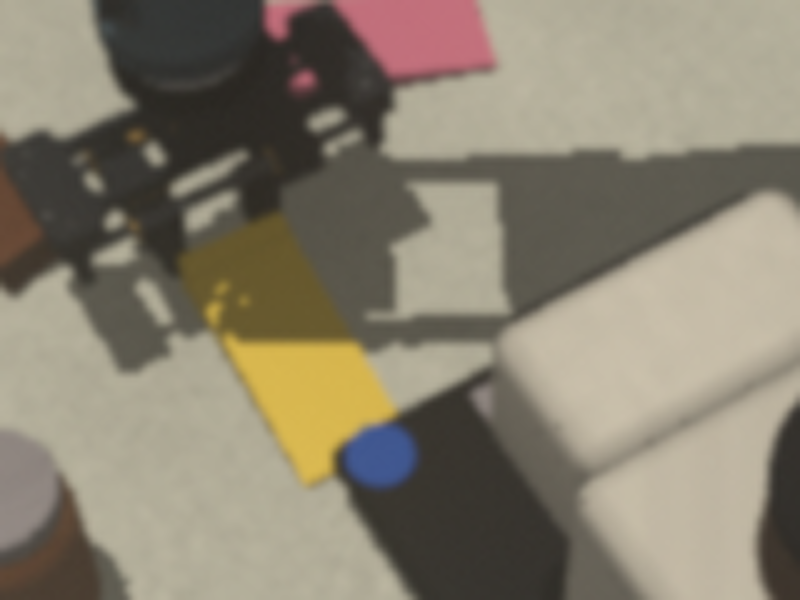

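Run:
```python
from h import *
c=load('w6');b=onplane(c,[[208,269],[341,272]],28);print(b.round(1),b.mean(0).round(1),np.degrees(np.arctan2(*(b[0]-b[1])[[1,0]]))-90, np.hypot(*(b[0]-b[1])[:2]))
e=onplane(c,[[209.5,30],[209.5,220]],[14,21]);print(e,np.degrees(np.arctan2(*(e[0]-e[1])[[1,0]])))
s=load('s6');g=lambda p:[(p[0]+.5)/5-.5+200,(p[1]+.5)/5-.5+140]
print(onplane(s,[g((310,487))],3),onplane(s,[g((183,262)),g((277,215))],28),onplane(s,[g((381,456))],51))
```

```text
[[ 400.6 -208.4   28. ]
 [ 458.3 -226.3   28. ]] [ 429.5 -217.4   28. ] 72.66950616414292 60.37246729975068
[[ 431.64699658 -113.04553805   14.        ]
 [ 406.93480589 -188.27162894   21.        ]] 71.81435953706759
[[496.84832552 -87.69007296   3.        ]] [[ 457.08266922 -217.87890196   28.        ]
 [ 403.18643417 -203.22915877   28.        ]] [[477.93929086 -55.09701549  51.        ]]
```

Emit:
jog_arm(
  steps=[
    [[0.013, 0.045, 0, 0, 0, 0], [0.026, 0.09, 0, 0, 0, 0], [0.04, 0.14, 0, 0, 0, 0], [0.053, 0.19, 0, 0, 0, 0], [0.067, 0.24, 0, 0, 0, 0], [0.081, 0.29, 0, 0, 0, 0], [0.094, 0.335, 0, 0, 0, 0], [0.107, 0.38, 0, 0, 0, 0], [0.12, 0.425, 0, 0, 0, 0], [0.132, 0.47, 0, 0, 0, 0], [0.143, 0.51, 0, 0, 0, 0], [0.152, 0.54, 0, 0, 0, 0], [0.152, 0.54, 0, 0, 0, 0]],
  ],
)

```text
t: 9.68
position: [442.7, -175.4, 174.3]
tcp_rot: [-179.0, -0.3, -15.8]
contact_force: [-0.7, -0.2, 0.3]
gripper_width: 40.1
```

Run:
```python
from h import *
save('wrist','w7');save('scene','s7');s=manip.state();print(s['position'],s['tcp_rot'],s['t'],s['contact_force'])
crop('s7',200,140,360,260,5,'cs7')
```

```text
[ 442.66012292 -175.91945207  174.33551486] [-179.01390683   -0.27632337  -15.77875195] 9.7833 [ 0.65305514  0.05918731 -0.36690835]
```

View pics/w7.png

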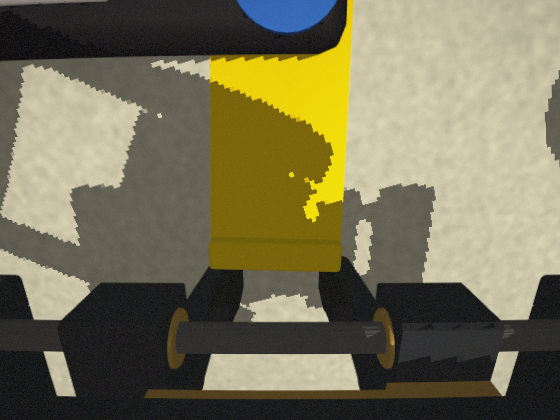

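View pics/cs7.png

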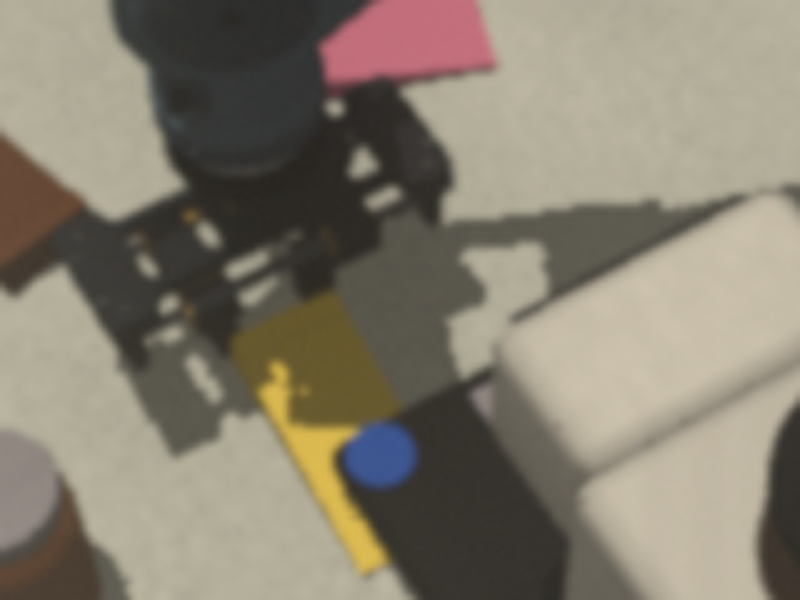

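Emit:
jog_arm(
  steps=[
    [[0.007, 0.025, 0, 0, 0, 0], [0.014, 0.05, 0, 0, 0, 0], [0.021, 0.075, 0, 0, 0, 0], [0.029, 0.1, 0, 0, 0, 0], [0.029, 0.105, 0, 0, 0, 0], [0.029, 0.105, 0, 0, 0, 0]],
  ],
)

```text
t: 10.28
position: [445.6, -165.2, 174.3]
tcp_rot: [-179.0, -0.3, -15.8]
contact_force: [0.7, 0.1, -0.6]
gripper_width: 39.5
```

Emit:
jog_arm(
  steps=[
    [[0.005, 0.02, 0, 0, 0, 0], [0.005, 0.02, 0, 0, 0, 0], [0.005, 0.02, 0, 0, 0, 0]],
  ],
)

```text
t: 10.53
position: [446.1, -163.1, 174.3]
tcp_rot: [-179.0, -0.3, -15.8]
contact_force: [-0.4, -0.3, 0.4]
gripper_width: 39.9
```

Emit:
jog_arm(
  steps=[
    [[0.005, 0.02, 0, 0, 0, 0], [0.005, 0.02, 0, 0, 0, 0], [0.005, 0.02, 0, 0, 0, 0]],
  ],
)

```text
t: 10.78
position: [446.6, -161.1, 174.3]
tcp_rot: [-179.0, -0.3, -15.8]
contact_force: [-0.1, -1.5, -0.6]
gripper_width: 39.7
```

Emit:
jog_arm(
  steps=[
    [[0.003, 0.01, 0, 0, 0, 0], [0.003, 0.01, 0, 0, 0, 0], [0.003, 0.01, 0, 0, 0, 0]],
  ],
)

```text
t: 11.03
position: [446.9, -160.4, 174.4]
tcp_rot: [-179.0, -0.3, -15.8]
contact_force: [-0.9, -4.8, -1.9]
gripper_width: 39.7
```

Emit:
jog_arm(
  steps=[
    [[0.003, 0.01, 0, 0, 0, 0], [0.003, 0.01, 0, 0, 0, 0], [0.003, 0.01, 0, 0, 0, 0]],
  ],
)

```text
t: 11.28
position: [447.2, -159.8, 174.4]
tcp_rot: [-179.1, -0.3, -15.7]
contact_force: [-1.6, -6.0, -1.4]
gripper_width: 39.7
```

Run:
```python
from h import *
save('wrist','w8');s=manip.state();print(s['position'],s['t'],s['contact_force'])
```

```text
[ 447.15967794 -159.83960678  174.39291745] 11.3333 [-1.72184507 -6.20383807 -1.18317454]
```

View pics/w8.png

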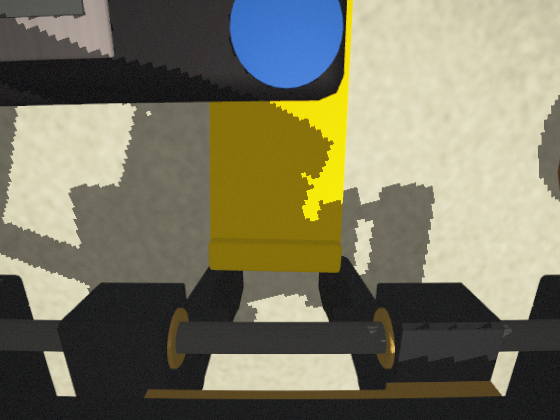

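Emit:
jog_arm(
  steps=[
    [[-0.02, -0.07, 0, 0, 0, 0], [-0.05, -0.18, 0, 0, 0, 0], [-0.07, -0.25, 0.1, 0, 0, 0], [-0.07, -0.25, 0.4, 0, 0, 0], [-0.07, -0.25, 0.7, 0, 0, 0], [-0.07, -0.25, 0.7, 0, 0, 0]],
  ],
  grip=0.55,
)

```text
t: 11.83
position: [441.9, -186.9, 250.1]
tcp_rot: [-179.3, -0.8, -15.8]
contact_force: [1.3, -1.2, 0.8]
gripper_width: 39.6
```

Run:
```python
from h import *
c=save('wrist','w9');save('scene','s9');s=manip.state();print(s['position'],s['t'],s['contact_force'],s['joint_pos'])
R=cv2.Rodrigues(np.array(c['rvec'],float))[0];C=-R.T@np.array(c['tvec'],float).ravel();print('cam-tcp',C-s['position'])
crop('s9',200,140,360,260,5,'cs9')
```

```text
[ 440.56437734 -185.75148445  246.19087449] 11.9333 [0.24730969 0.58767614 0.39629641] [-37.42955974  10.2950271  112.85081186   1.16081004  56.70053375
 -22.28179218]
cam-tcp [ 23.15873162  74.26734622 -14.7472028 ]
```

View pics/w9.png

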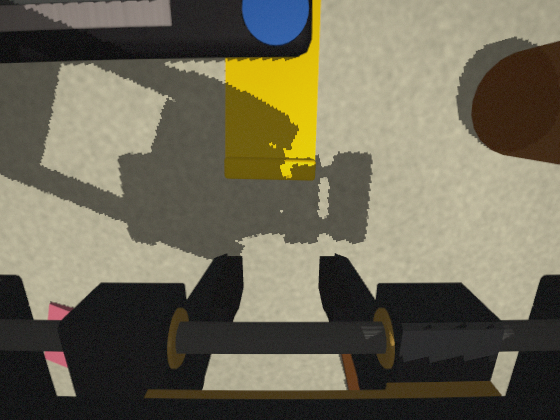

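View pics/s9.png

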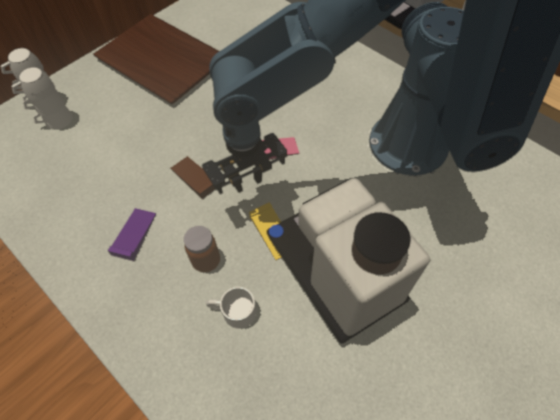

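Emit:
jog_arm(
  steps=[
    [[0, 0, 0.1, 0, 0, 0.15], [0, 0, 0.2, 0, 0, 0.3], [0, 0, 0.2, 0, 0, 0.45], [0, 0, 0.2, 0, 0, 0.6], [0, 0, 0.2, 0, 0, 0.75], [0, 0, 0.2, 0, 0, 0.9], [0, 0, 0.2, 0, 0, 0.98], [0, 0, 0.2, 0, 0, 0.98]],
  ],
  grip=1,
)

```text
t: 12.6
position: [439.9, -185.6, 265.0]
tcp_rot: [-179.0, -0.4, 28.4]
contact_force: [0.0, -0.3, 0.2]
gripper_width: 0.5
```

Emit:
jog_arm(
  steps=[
    [[0, 0, 0, 0, 0, 0.15], [0, 0, 0, 0, 0, 0.3], [0, 0, 0, 0, 0, 0.45], [0, 0, 0, 0, 0, 0.6], [0, 0, 0, 0, 0, 0.75], [0, 0, 0, 0, 0, 0.9], [0, 0, 0, 0, 0, 0.98], [0, 0, 0, 0, 0, 0.98]],
  ],
)

```text
t: 13.27
position: [439.5, -185.4, 264.2]
tcp_rot: [-178.9, -0.5, 72.5]
contact_force: [0.4, -0.5, -0.7]
gripper_width: 0.3
```

Emit:
jog_arm(
  steps=[
    [[0, 0, 0, 0, 0, 0.15], [0, 0, 0, 0, 0, 0.3], [0, 0, 0, 0, 0, 0.45], [0, 0, 0, 0, 0, 0.6], [0, 0, 0, 0, 0, 0.75], [0, 0, 0, 0, 0, 0.9], [0, 0, 0, 0, 0, 0.98], [0, 0, 0, 0, 0, 0.98]],
  ],
)

```text
t: 13.93
position: [439.3, -185.3, 263.6]
tcp_rot: [-178.9, -0.5, 116.5]
contact_force: [-0.5, -0.2, -1.1]
gripper_width: 0.4
```

Run:
```python
from h import *
s=manip.state();print(s['position'],s['tcp_rot'],s['t'],s['contact_force'],s['joint_pos'])
c=load('w9');b=onplane(c,[[225,180],[315,180.5]],28);print(b.round(1),b.mean(0).round(1),np.degrees(np.arctan2(*(b[0]-b[1])[[1,0]]))-90)
print(onplane(c,[[276,8]],51)); crop('w9',200,0,340,105,5,'c9')
```

```text
[ 439.26762851 -185.34942361  263.57414881] [-178.89290825   -0.54840419  116.52696741] 13.9333 [-0.51591921 -0.15712281 -1.14172516] [ -36.94741821    8.82716685  112.04603107   -0.86001393   60.11469384
 -153.04473438]
[[ 420.5 -140.1   28. ]
 [ 477.4 -156.8   28. ]] [ 448.9 -148.4   28. ] 73.65610521881203
[[478.54697865 -59.73204407  51.        ]]
```

View pics/c9.png

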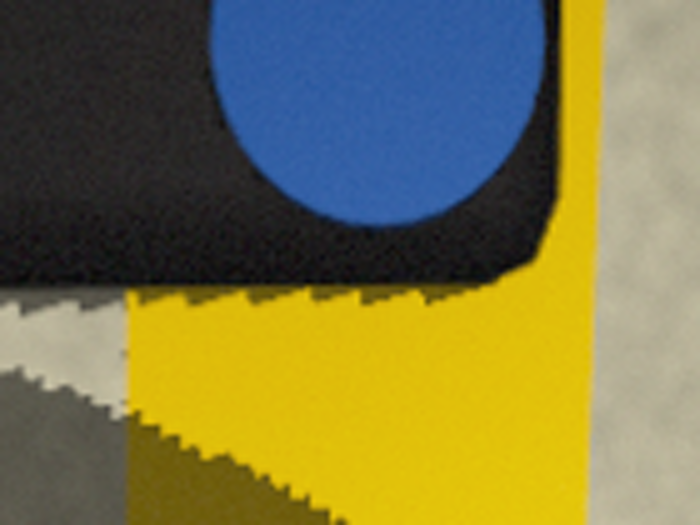

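Emit:
jog_arm(
  steps=[
    [[0.05, 0.1, 0.05, 0, 0, 0.05], [0.1, 0.2, 0.1, 0, 0, 0.12], [0.15, 0.3, 0.2, 0, 0, 0.2], [0.2, 0.4, 0.2, 0, 0, 0.3], [0.25, 0.5, 0.2, 0, 0, 0.38], [0.3, 0.6, 0.2, 0, 0, 0.45], [0.3, 0.6, 0.2, 0, 0, 0.45]],
  ],
)

```text
t: 14.52
position: [469.8, -123.5, 283.7]
tcp_rot: [-178.9, -0.6, 136.9]
contact_force: [-0.8, -0.1, -0.7]
gripper_width: 0.6
```

Run:
```python
from h import *
s=manip.state();print(s['position'],s['tcp_rot'],s['t'],s['contact_force'],s['joint_pos'])
```

```text
[ 469.80412493 -123.47662258  283.74412762] [-178.93323628   -0.56831753  136.86240976] 14.5167 [-0.7648729  -0.09749103 -0.74584586] [ -28.48625705    7.95610341  110.20471689   -1.00002728   62.66240752
 -164.88832139]
```

Emit:
jog_arm(
  steps=[
    [[0, 0.1, 0, 0, 0, 0.1], [0.02, 0.25, 0, 0, 0, 0.2], [0.05, 0.45, 0, 0, 0, 0.2], [0.07, 0.61, 0, 0, 0, 0.2], [0.07, 0.61, 0, 0, 0, 0.2]],
  ],
)

```text
t: 14.93
position: [476.6, -60.4, 283.6]
tcp_rot: [-179.0, -0.6, 145.8]
contact_force: [0.0, 0.5, 0.2]
gripper_width: 0.2
```

Run:
```python
from h import *
s=manip.state();print(s['position'],s['tcp_rot'],s['t'],s['contact_force'],s['joint_pos'])
save('scene','s10');save('wrist','w10')
```

```text
[476.64067612 -60.44761625 283.63761477] [-178.9623448    -0.63348595  145.78688396] 14.9333 [0.00465538 0.52344691 0.16583701] [ -21.14949582    7.32137809  110.94380207   -0.97734793   62.58986445
 -166.48570486]
```

View pics/s10.png

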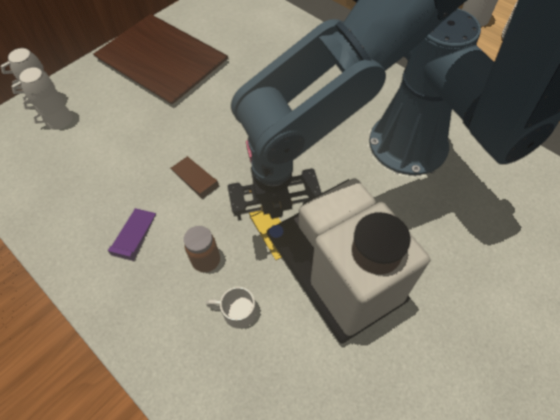

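View pics/w10.png

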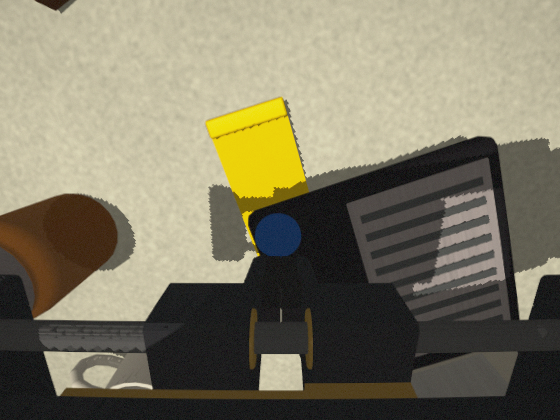

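Emit:
jog_arm(
  steps=[
    [[0, -0.02, -0.2, 0, 0, 0], [0, -0.02, -0.4, 0, 0, 0], [0, -0.02, -0.55, 0, 0, 0], [0, -0.02, -0.61, 0, 0, 0], [0, -0.02, -0.61, 0, 0, 0]],
  ],
)

```text
t: 15.45
position: [476.1, -64.8, 221.4]
tcp_rot: [-178.9, -0.7, 145.7]
contact_force: [1.0, -0.5, -0.0]
gripper_width: 0.6
```

Run:
```python
from h import *
s=manip.state();print(s['position'],s['tcp_rot'],s['t'],s['contact_force'])
save('wrist','w11');save('scene','s11');crop('s11',220,130,380,250,5,'cs11')
```

```text
[476.05422878 -64.8357727  221.43826391] [-178.86675957   -0.73870795  145.71339807] 15.45 [ 0.95099664 -0.45667798 -0.03011961]
```

View pics/w11.png

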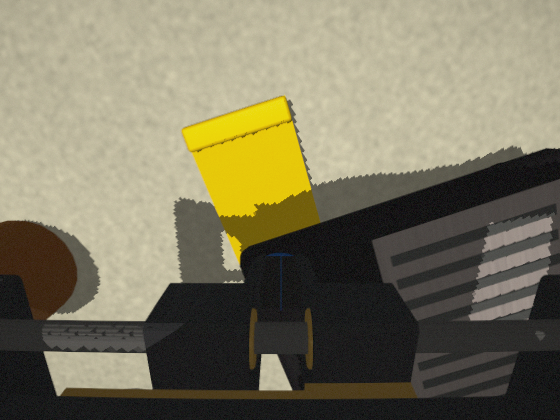

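View pics/cs11.png

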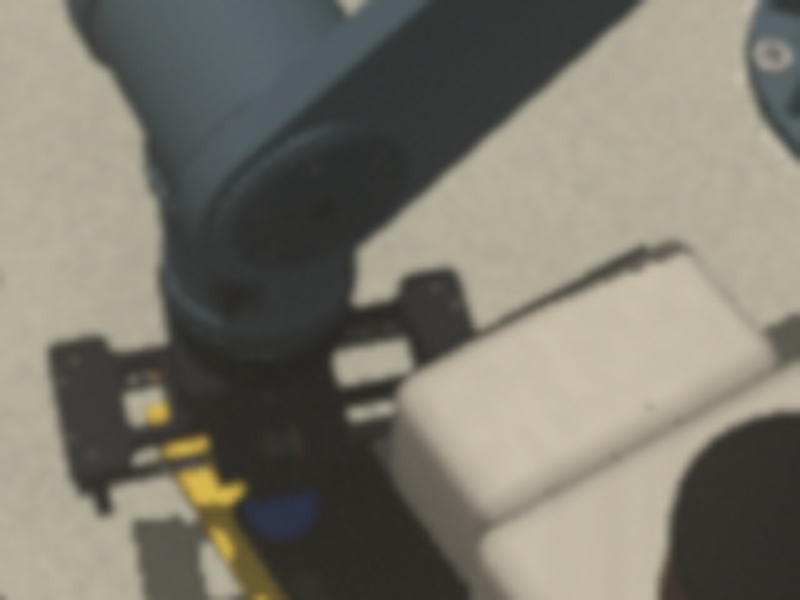

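Emit:
jog_arm(
  steps=[
    [[0.02, 0.02, 0, 0, 0, 0], [0.04, 0.04, -0.02, 0, 0, 0], [0.04, 0.04, -0.03, 0, 0, 0], [0.04, 0.04, -0.03, 0, 0, 0]],
  ],
)

```text
t: 15.88
position: [481.3, -60.8, 220.5]
tcp_rot: [-178.9, -0.5, 145.8]
contact_force: [-0.3, 0.1, -1.0]
gripper_width: 0.2
```

Emit:
jog_arm(
  steps=[
    [[0, 0, -0.01, 0, 0, 0], [0, 0, -0.01, 0, 0, 0], [0, 0, -0.01, 0, 0, 0]],
  ],
)

```text
t: 16.13
position: [481.2, -60.7, 219.5]
tcp_rot: [-178.9, -0.5, 145.8]
contact_force: [-0.6, 0.3, -0.2]
gripper_width: 0.7
```

Emit:
jog_arm(
  steps=[
    [[0, 0, -0.01, 0, 0, 0], [0, 0, -0.01, 0, 0, 0], [0, 0, -0.01, 0, 0, 0]],
  ],
)

```text
t: 16.38
position: [481.2, -60.7, 218.4]
tcp_rot: [-178.9, -0.5, 145.8]
contact_force: [0.3, 0.2, -0.3]
gripper_width: 0.6
```

Emit:
jog_arm(
  steps=[
    [[0, 0, -0.01, 0, 0, 0], [0, 0, -0.01, 0, 0, 0], [0, 0, -0.01, 0, 0, 0]],
  ],
)

```text
t: 16.63
position: [481.1, -60.7, 217.4]
tcp_rot: [-178.9, -0.5, 145.8]
contact_force: [-0.0, 0.2, -0.2]
gripper_width: 0.5
```

Emit:
jog_arm(
  steps=[
    [[0, 0, -0.008, 0, 0, 0], [0, 0, -0.008, 0, 0, 0], [0, 0, -0.008, 0, 0, 0]],
  ],
)

```text
t: 16.88
position: [481.3, -60.7, 217.0]
tcp_rot: [-178.9, -0.5, 145.8]
contact_force: [-2.6, 0.2, 5.4]
gripper_width: 0.5
```

Emit:
jog_arm(
  steps=[
    [[0, 0, -0.008, 0, 0, 0], [0, 0, -0.014, 0, 0, 0], [0, 0, -0.014, 0, 0, 0], [0, 0, -0.014, 0, 0, 0]],
  ],
)

```text
t: 17.22
position: [481.4, -60.7, 216.8]
tcp_rot: [-178.9, -0.5, 145.8]
contact_force: [-5.6, 2.5, 14.5]
gripper_width: 0.7
```

Emit:
jog_arm(
  steps=[
    [[-0.003, 0.001, -0.014, 0, 0, 0], [-0.003, 0.001, -0.02, 0, 0, 0], [-0.003, 0.001, -0.02, 0, 0, 0], [-0.003, 0.001, -0.02, 0, 0, 0], [-0.003, 0.001, -0.02, 0, 0, 0], [-0.003, 0.001, -0.02, 0, 0, 0]],
  ],
)

```text
t: 17.72
position: [481.4, -60.7, 216.7]
tcp_rot: [-178.9, -0.5, 145.8]
contact_force: [-9.0, 2.4, 20.7]
gripper_width: 0.5
```

Run:
```python
from h import *
s=manip.state();print(s['position'],s['tcp_rot'],s['t'],s['contact_force'])
save('wrist','w12')
```

```text
[481.44077418 -60.67967437 216.66240044] [-178.88752504   -0.52096181  145.82496274] 17.7167 [-8.99537711  2.42544194 20.70203618]
```

View pics/w12.png

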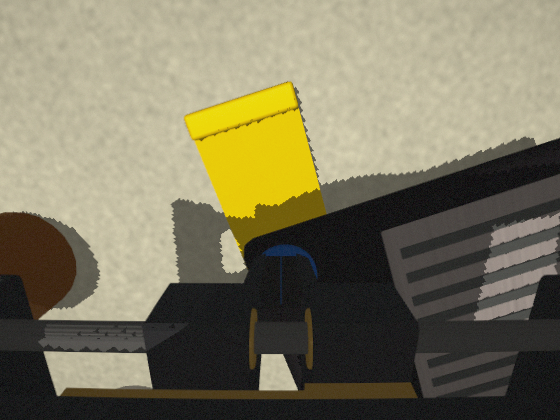

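Pressed at 20.7 N and the pad sank only about 0.3 mm, so it doesn't rock. Coming away now.

Emit:
jog_arm(
  steps=[
    [[-0.003, 0.001, 0.01, 0, 0, 0], [-0.005, 0, 0.05, 0, 0, 0], [-0.005, 0, 0.2, 0, 0, 0], [-0.005, -0.05, 0.5, 0, 0, 0], [-0.02, -0.2, 0.8, 0, 0, 0], [-0.05, -0.4, 1, 0, 0, 0], [-0.05, -0.6, 1, 0, 0, 0], [-0.05, -0.6, 1, 0, 0, 0]],
  ],
)

```text
t: 18.43
position: [477.1, -123.4, 318.7]
tcp_rot: [-178.9, -0.2, 145.7]
contact_force: [-0.8, 0.6, 0.4]
gripper_width: 0.3
```

Emit:
jog_arm(
  steps=[
    [[-0.1, -0.3, 0.1, 0, 0, 0], [-0.3, -0.6, 0.3, 0, 0, 0], [-0.5, -0.8, 0.3, 0, 0, 0], [-0.6, -0.8, 0.3, 0, 0, 0], [-0.6, -0.8, 0.3, 0, 0, 0], [-0.6, -0.8, 0.3, 0, 0, 0]],
  ],
)

```text
t: 18.93
position: [434.2, -177.3, 345.7]
tcp_rot: [-177.0, -0.3, 143.9]
contact_force: [-0.3, 0.1, -0.2]
gripper_width: 0.6
```

Run:
```python
from h import *
s=manip.state();print(s['position'],s['tcp_rot'],s['t'],s['contact_force'])
save('wrist','w13');save('scene','s13');save('top','t13');crop('s13',200,160,360,280,5,'cs13');crop('t13',190,180,370,300,4.4,'ct13')
```

```text
[ 434.23873703 -177.30873768  345.66051967] [-177.02574195   -0.27790626  143.90065518] 18.9333 [-0.2943505   0.05259787 -0.21606833]
```

View pics/cs13.png

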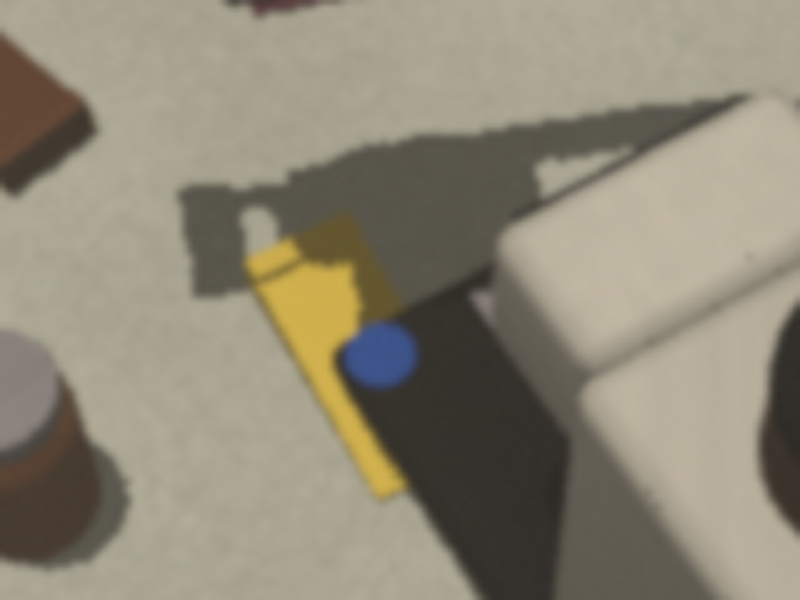

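View pics/ct13.png

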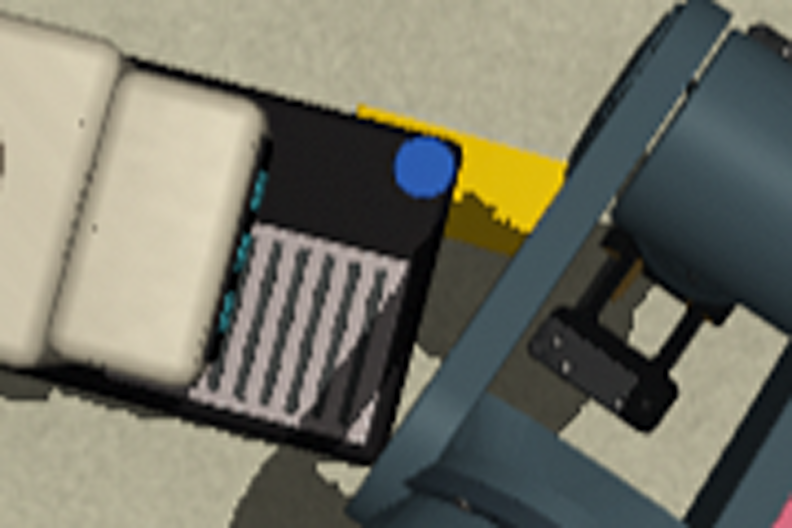

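View pics/s13.png

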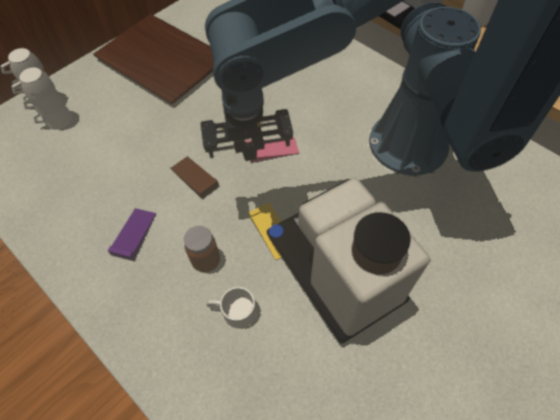

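Run:
```python
from h import *
s=manip.state();print(s['joint_pos'],s['dq'])
c=load('s13');g=lambda p:[(p[0]+.5)/5-.5+200,(p[1]+.5)/5-.5+160]
b=onplane(c,[g((246,262)),g((348,214))],28);print(b.mean(0),onplane(c,[g((381,355))],51))
p=load('s9');crop('s9',200,160,360,280,5,'cs9b')
```

```text
[ -35.78282978    0.68528004  109.78330402   -3.19406338   69.77832405
 -178.61510301] [-0.25669015 -0.01380877 -0.49319473 -0.10240233  0.07935803  0.02487383]
[ 449.28563499 -142.1458017    28.        ] [[477.54737869 -55.47371003  51.        ]]
```

View pics/cs9b.png

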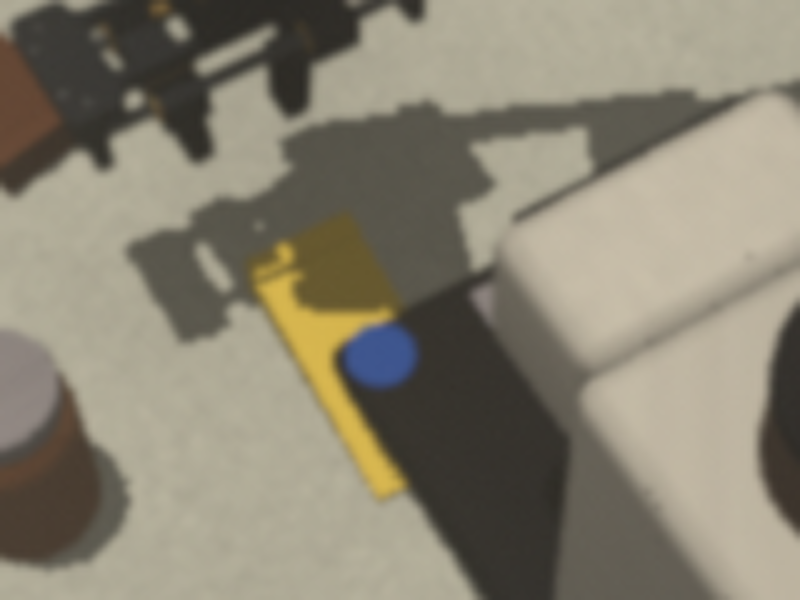

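View pics/w13.png

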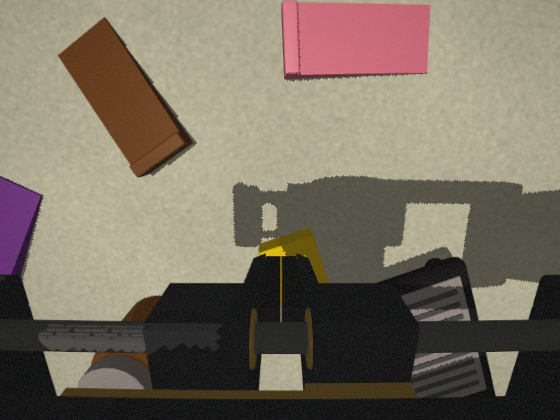

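The wedge and machine haven't moved since before the press. Joint 6 is close to its limit at -178.6°, so I'll turn it back before handing in.

Emit:
jog_arm(
  steps=[
    [[0, 0, 0, 0, 0, -0.1], [0, 0, 0, 0, 0, -0.25], [0, 0, 0, 0, 0, -0.4], [0, 0, 0, 0, 0, -0.4], [0, 0, 0, 0, 0, -0.4]],
  ],
)

```text
t: 19.5
position: [435.3, -177.3, 346.0]
tcp_rot: [-177.0, -0.2, 126.2]
contact_force: [-0.0, 0.6, 0.6]
gripper_width: 0.3
```

Run:
```python
from h import *
s=manip.state();print(s['joint_pos'],s['position'],s['t'],s['contact_force']); print(manip.hand_in())
```

```text
[ -35.78738464    1.01288301  109.49227995   -2.94329824   70.67374137
 -160.98735289] [ 435.29197009 -177.26796683  345.95004179] 19.5 [-0.02700452  0.56271124  0.57115121]
the job is handed in; nothing more can be done
None
```

The yellow wedge is jammed under the short foot, the machine held firm under the press check, and the job was handed in at 19.5 s. No verdict was reported.

- **Wedge:** I turned it into line with a side push from the closed fingertips, then pushed its back face with two fingertips along the machine's +x. I stopped when the push force had risen to about 6.4 N. The back face measured about 94 mm from the foot, against the 92 mm expected, and the wedge sat about 4 mm off centre.
- **Press on the pad:** I pressed down to 20.7 N, and the fingertips sank only about 0.3 mm after contact. There was also a sideways force of about 9 N, but nothing visibly moved.
- **Last pictures:** After I came away, the wedge, pad and machine were where they had been before the press. The cup and jar look untouched, and the gripper was clear of everything.
- **Disagreements:** The scene camera puts points about 4 mm further along y than the other two cameras, so I worked with an in-between foot position. I judged level only from the pad's unchanged place in the pictures and did not measure it separately.
- **Near miss:** While backing away, joint 6 came within 0.1° of its range limit without passing it. I turned it back before handing in.

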